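# Check a bench crimper's lever stop

## Robot

A 6-joint arm with a two-finger parallel gripper is mounted at the origin on the work surface. World frame = base frame: x ahead of the robot, y to its left, z up, the work surface at z = 0. Lengths are in m, angles in rad, forces in N, time in s.
With the tool pointing down it reaches from about 0.35 to 0.85 m from the base axis. Payload 8.1 kg.
Tool frame: the origin (TCP) lies at the centre of the arm's flange, where the gripper is bolted on; the fingertips stand 186 mm ahead of it and the grasp point (between the pads) lies 167 mm ahead of it; z points along the fingers, y is the line along which they close (so a half turn about z gives the same grasp; the last joint's range is limited). The gripper opens to 93 mm and grips with 3 to 60 N. Pads are 15 mm wide; open, the fingers measure 128 mm over their backs; the gripper's body (75 mm by 188 mm) begins 65 mm behind the grasp point.
Start: joints at [1.067, 0.13, 1.488, -0, 1.523, -0.085], TCP at [0.244, 0.548, 0.405] pointing down, gripper open.
Joint ranges: [-2.96, 2.96], [-0.89, 2.26], [0.02, 2.5], [-1.34, 4.48], [0, 2.73], [-2.66, 2.66]. Speed limits (rad/s): [2.39, 2.39, 2.79, 3.14, 3.14, 3.14].

## Interface

Orientations are given as a rotation vector (axis times angle).
In Python, from plant import robot gives the robot as it stands.
- The arm moves only by the tool apply_moves, never from a script. Its argument "series" is a list of rows, each a list of 2 entries, a list of its own where there are three numbers: the shift along the tool's x, y, z in mm, then the turn, a rotation vector about the tool's x, y, z in rad. A call has 1 to 12 rows; each row shifts and turns the commanded pose from where the row before left it, along the tool's axes as they then stand; what a row does not reach is not made up. A row lasts 1/12 s, in which the tool goes at most 41.7 mm and 7.16 degrees, less where a joint would pass 70% of its speed; a pose out of reach is approached as far as the arm can. A call is refused whole if a number of a shift passes 41.7 or a number of a turn 0.125, either way. A call with a gripper value outside its range is refused whole. "claw" is the opening, from 0 (shut) to 1 (fully open), set as the call begins (left out, the last holds). The fingers move at their own pace and stop on an object; "newtons" is the grip in N (left out, the last holds). Time passes only in rows, so rows that do not move let the fingers close. It gives the time, the measured TCP pose, the force, the opening and the grip force at its end, in the units of the state.
- robot.read_state(): the state, without advancing time (a new reading comes with each control period).
- robot.read_camera(name): name is "side" or "top" or "wrist"; returns (picture, depth): 420x560x3 uint8, blue, green, red; 420x560 float32, m along the optical axis (not along the pixel's ray), 0 where there is no reading.
- robot.calibration(name): a dict with "fx", "fy", "cx", "cy" (pixels), "D" ([k1, k2, p1, p2, k3] as OpenCV has them; the pictures are not rectified), "extrinsics" (4x4, takes a point from world to camera coordinates). Camera axes: x right, y down, z forward; pixel columns grow to the right and rows downward; lengths in m; the calibration is good to about 2 mm. A picture is of the moment at which its call begins: read the wrist's pose just before it. calibration takes no time and is no camera call; for the wrist camera it gives the pose at the moment of the call.
- robot.close_job(): hands the job in; it is judged then, once.
The state is a dict: "t": time; "q": joint angles; "dq": joint speeds; "joint_torque": joint torques, N m; "tool_pos": TCP position; "orientation": TCP orientation; "force": force on the tool from outside, world axes, zero at the start; "wrist_torque": the same for the moment, N m; "opening": finger opening in m; "gripper_force": force on a finger pad.
Only numpy, scipy, OpenCV 4.12 (cv2) and the standard library are available. Lean on these libraries where they do the work, as an engineer would, in place of code of your own. Each camera call takes 0.05 s, during which the arm holds its last target. There are 200 camera calls.

## Task

Before the filling run, check the lever stop of the hand crimper with the larger head: with the backs or tips of the fingers, never gripping, press its lever in from the outside until it comes up firmly against its stop, short of the fixed bar, and keep it there for a good two seconds. Then ease the lever out until it is fully open again, without letting it snap back, and take the hand away. Do not slam or force the lever, do not touch the bar, the stand or the back of the lever, and leave the smaller crimper and everything else on the bench alone.

Things in the scene. Friction and masses are not known exactly. Their poses are not given: they have to be found in the camera images.
- big: Larger-headed crimper: fixed part, in a bolted bench stand. Origin under the head's axis, on the table; z up, fixed bar along +y, lever on its -x side. Base plate 12 mm thick, x -63 to +87, y -60 to +60 mm; column 26 mm thick at x = 62 mm, 172 mm high; steel head 52 mm across, its top 196 mm high.
- big_bar (a point): Larger-headed crimper: centre of the fixed bar's black rubber grip, 23 mm thick, 125 mm long, along the own y axis of big, 150 mm above the table, 163 mm from the head's axis
- big_press (a point): Larger-headed crimper: on the outer face of the lever's black grip; moves with it. x points through the lever to the bar (pressing direction), y to its free end, z up. The face is flat and upright, 12 mm above and below this point, from 60 mm towards the pivot to 38 mm towards the end, where a round 20 mm nub stands 10 mm proud. Lever 9.5 mm thick in all
- big_pivot (a point): Larger-headed crimper: lever pivot, a vertical pin 150 mm above the table. The press point is 112 mm along the lever from it. Its axes are turned up to 0.04 rad from the stand's
- big_lever (a joint): Larger-headed crimper: lever angle, rad. 0 = open (lever stands 0.32 rad out from the pivot's y axis), 0.26 = on its stop screw; grows as it is pressed to the bar (clockwise from above). A spring opens it: 1.5 N at the press point when open, 5 N just before the stop, which is hard. There the lever's back is still some 10 to 25 mm from the bar, differing with the pivot's setting.
- small: Smaller-headed crimper: fixed part, in a bolted bench stand. Origin under the head's axis, on the table; z up, fixed bar along +y, lever on its -x side. Base plate 12 mm thick, x -63 to +87, y -60 to +60 mm; column 26 mm thick at x = 62 mm, 172 mm high; steel head 30 mm across, its top 196 mm high.
- small_bar (a point): Smaller-headed crimper: centre of the fixed bar's black rubber grip, 23 mm thick, 125 mm long, along the own y axis of small, 150 mm above the table, 163 mm from the head's axis
- small_press (a point): Smaller-headed crimper: on the outer face of the lever's black grip; moves with it. x points through the lever to the bar (pressing direction), y to its free end, z up. The face is flat and upright, 12 mm above and below this point, from 60 mm towards the pivot to 38 mm towards the end, where a round 20 mm nub stands 10 mm proud. Lever 9.5 mm thick in all
- small_pivot (a point): Smaller-headed crimper: lever pivot, a vertical pin 150 mm above the table. The press point is 112 mm along the lever from it. Its axes are turned up to 0.04 rad from the stand's
- small_lever (a joint): Smaller-headed crimper: lever angle, rad. 0 = open (lever stands 0.32 rad out from the pivot's y axis), 0.26 = on its stop screw; grows as it is pressed to the bar (clockwise from above). A spring opens it: 1.5 N at the press point when open, 5 N just before the stop, which is hard. There the lever's back is still some 10 to 25 mm from the bar, differing with the pivot's setting.
- beaker: glass beaker, 54 mm across, 70 mm high, under the bar of the larger crimper; origin at the underside
- flask: amber bottle, 42 mm across, 85 mm high, under the bar of the smaller crimper; origin at the underside
- vial: small clear bottle, 32 mm across, 70 mm high, in front of the larger crimper's stand; origin at the underside
- dropper: white bottle, 40 mm across, 90 mm high, in front of the smaller crimper's stand; origin at the underside
- jar: jar with metal lid, 64 mm across, 55 mm high, at the right; origin at the underside
- spanner: steel spanner 130 mm long lying on the table under the lever of the larger crimper; origin at the underside
- pump: small aluminium pump collar, 17 mm across, 26 mm high, at the left; origin at the underside

How it is judged:
On the way:
1. the larger crimper's lever is pressed against its stop by the fingers and kept there for 1.5 s (value of joint big_lever above 0.245 rad and contact force between the fingers and big_lever above 3 N), for 1.5 s.
At the end, for the whole second after the job is handed in: the larger crimper's lever is fully open again (within 0.02 rad), the smaller crimper's lever is open, and every loose thing stands within 20 mm of where it was, upright (value of joint each of big_lever, small_lever below 0.02 rad and distance of each of beaker, flask, vial, dropper, jar, spanner, pump from where it was at the start of the episode below 0.02 m and angle between each of beaker, flask, vial, dropper, jar, pump's own z axis and vertical below 0.2 rad); the robot touches nothing.
It fails at once if the lever was slammed in or let snap back (faster than 2.5 rad/s) (velocity of joint big_lever above 2.5 rad/s or velocity of joint big_lever below -2.5 rad/s).
It fails at once if the lever was forced (over 45 N) (contact force between anything else and big_lever above 45 N).
It fails at once if the larger crimper's bar, head or stand, or the back of its lever (as in gripping it), was touched (contact force between any of the fingers, the arm and big above 2 N or contact force between anything else and big_lever_c4 above 2 N).
It fails at once if the smaller crimper was touched or its lever moved (contact force between any of the fingers, the arm and small above 2 N or value of joint small_lever above 0.04 rad).
It fails at once if a bystander was lifted or pushed (distance of any of beaker, flask, vial, dropper, jar, spanner, pump from where it was at the start of the episode above 0.03 m).
It also fails if it takes over 51 s, if anything falls off the work surface, if the arm or the gripper's body presses on something with over 40 N, if the wrist force passes 120 N, or if a joint passes its speed limit or range.

## Working session

There is one attempt and no reset: what is moved stays moved. The work goes in short steps, Python scripts to look and compute and a tool call to move; the robot and the scene stay as the last step left them, time stands still between calls to the robot, and variables do not carry over. Pictures are saved under pics/ and viewed, at most 10 in all, crops included, and the job is handed in when it is done.

Besides the shell and the picture viewer there is one more tool, called after "Emit:" as name(argument=value, ...), one argument or row to a line, values as JSON. apply_moves: Moves the arm, as the interface text tells. Its arguments: {"type":"object","properties":{"series":{"type":"array"},"claw":{"type":"number"},"newtons":{"type":"number"}},"required":["series"]}

```bash
mkdir -p pics; ls; cat > h.py <<'E'
from plant import robot
import numpy as np, cv2
from scipy.spatial.transform import Rotation as R
def cam(n):
    c=robot.calibration(n); im,d=robot.read_camera(n)
    K=np.array([[c['fx'],0,c['cx']],[0,c['fy'],c['cy']],[0,0,1.]]); return im,d,K,np.array(c['D'],float),np.array(c['extrinsics'])
def world(px,K,D,E,z):
    p=cv2.undistortPoints(np.array(px,float).reshape(-1,1,2),K,D)[:,0]
    r=np.c_[p,np.ones(len(p))]@E[:3,:3]; o=-E[:3,:3].T@E[:3,3]
    return o+r*((z-o[2])/r[:,2])[:,None]
def cloud(d,K,D,E):
    v,u=np.nonzero(d>0); p=cv2.undistortPoints(np.c_[u,v].astype(float).reshape(-1,1,2),K,D)[:,0]
    P=np.c_[p,np.ones(len(p))]*d[v,u][:,None]
    return (P-E[:3,3])@E[:3,:3],u,v
E
python3 - <<'E'
from h import *
s=robot.read_state(); print({k:np.round(v,3) for k,v in s.items()})
for n in('top','side'):
    im,d,K,D,Ex=cam(n); cv2.imwrite(f'pics/{n}0.png',im); np.savez(f'{n}0.npz',im=im,d=d,K=K,D=D,E=Ex)
    print(n,-Ex[:3,:3].T@Ex[:3,3],Ex[:3,:3].round(2).tolist())
E
```

```text
pics
{'t': np.float64(0.0), 'q': array([ 1.067,  0.131,  1.489, -0.   ,  1.523, -0.085]), 'dq': array([-0.   ,  0.   ,  0.001, -0.002,  0.001,  0.001]), 'joint_torque': array([ 1.0000e-03, -5.5984e+01, -4.9176e+01,  7.7000e-02,  3.5000e-02,
       -0.0000e+00]), 'tool_pos': array([0.244, 0.548, 0.404]), 'orientation': array([-6.530e-01, -3.072e+00,  3.000e-03]), 'force': array([ 0.852, -0.605, -0.06 ]), 'wrist_torque': array([-0.005, -0.018, -0.03 ]), 'gripper_force': np.float64(0.0), 'opening': np.float64(0.093)}
top [ 0.33597803 -0.07084143  1.38419279] [[0.03, -1.0, -0.01], [-0.99, -0.03, -0.12], [0.12, 0.02, -0.99]]
side [ 1.34999279 -1.02611066  0.97785877] [[0.77, 0.64, -0.02], [0.34, -0.44, -0.83], [-0.54, 0.63, -0.56]]
```

View pics/top0.png

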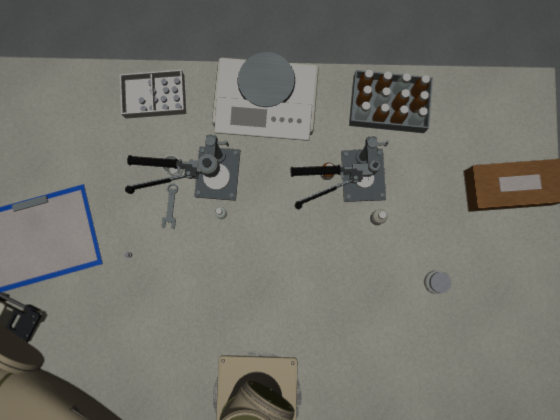

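View pics/side0.png

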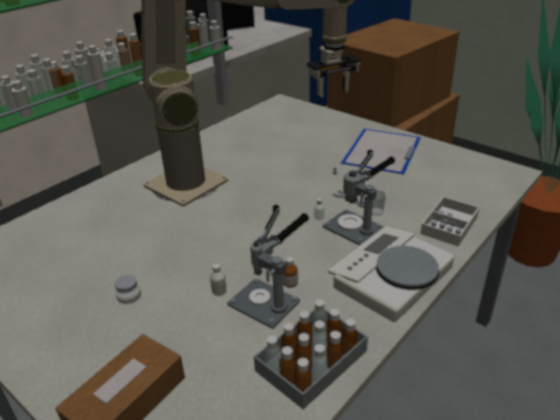

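Top: the left crimper (head ≈(208,163), bar to (130,160), lever nub ≈(130,189)) looks like the larger, with spanner and beaker beside it. The side view agrees. Next I'll measure it.

```bash
python3 - <<'E'
from h import *
z=np.load('top0.npz'); im,d,K,D,E=[z[k] for k in('im','d','K','D','E')]
cv2.imwrite('pics/crop.png',cv2.resize(im[130:240,110:250],None,fx=5,fy=5,interpolation=cv2.INTER_CUBIC))
P,u,v=cloud(d,K,D,E)
for n,a in(('L',(115,245)),('R',(285,400))):
    m=(u>a[0])&(u<a[1])&(v>130)&(v<215)
    h=m&(P[:,2]>.186)&(P[:,2]<.21); q=P[h]; print(n,'top',len(q),q.min(0).round(3),q.max(0).round(3),np.median(q,0).round(3))
    b=m&(P[:,2]>.13)&(P[:,2]<.18); print(' mid',b.sum(),P[b].min(0).round(3),P[b].max(0).round(3))
    g=cv2.cvtColor(im,cv2.COLOR_BGR2GRAY)
    k=((g<45)).astype(np.uint8); k[:130]=0;k[215:]=0;k[:,:a[0]]=0;k[:,a[1]:]=0
    nn,l,st,c=cv2.connectedComponentsWithStats(k)
    for i in range(1,nn):
        if st[i,4]>15:
            vv,uu=np.nonzero(l==i); (cx,cy),(w,hh),an=cv2.minAreaRect(np.c_[uu,vv].astype(np.float32))
            W=world(np.c_[uu,vv],K,D,E,.155); 
            mu=W.mean(0); U,S,V=np.linalg.svd(W-mu,full_matrices=False); t=(W-mu)@V[0]
            e1=mu+V[0]*t.min();e2=mu+V[0]*t.max()
            print(' blob',st[i],e1.round(3),e2.round(3),np.median(P[[np.flatnonzero((u==x)&(v==y))[0] for x,y in zip(uu,vv) if d[y,x]>0]][:,2]).round(3))
E
```

```text
L top 132 [0.588 0.113 0.186] [0.629 0.154 0.203] [0.608 0.134 0.191]
 mid 1469 [0.533 0.088 0.131] [0.689 0.346 0.18 ]
 blob [215 139   7  20  81] [0.68  0.12  0.155] [0.63  0.109 0.155] 0.09
 blob [128 156  50  12 389] [0.614 0.217 0.155] [0.619 0.345 0.155] 0.159
 blob [205 165  14  12  48] [0.604 0.105 0.155] [0.58  0.138 0.155] 0.16
 blob [192 171   7   7  16] [0.592 0.161 0.155] [0.578 0.175 0.155] 0.148
 blob [125 179  46  15 177] [0.571 0.233 0.155] [0.54  0.346 0.155] 0.159
R top 45 [ 0.601 -0.299  0.186] [ 0.624 -0.276  0.201] [ 0.614 -0.287  0.191]
 mid 1492 [ 0.504 -0.326  0.131] [ 0.693 -0.076  0.18 ]
 blob [360 141   8  22  91] [ 0.684 -0.271  0.155] [ 0.63  -0.264  0.155] 0.1
 blob [291 165  52  12 402] [ 0.606 -0.21   0.155] [ 0.599 -0.079  0.155] 0.159
 blob [295 187  42  22 130] [ 0.562 -0.195  0.155] [ 0.51  -0.091  0.155] 0.16
```

View pics/crop.png

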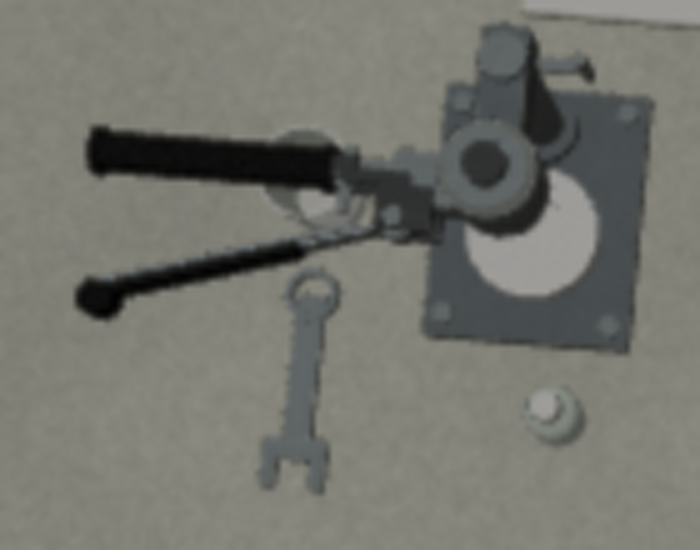

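Big is the left crimper: its head shows ~43 mm across against ~24 mm on the right. In the crop, the lever pivot is at ≈(393,217), the grip starts at ≈(305,245) and the nub is at ≈(100,297). I'll close the claw and turn so tool y faces the bar, while computing the face line.

Emit:
apply_moves(
  series=[
    [[0,0,0],[0,0,0.11]],
    [[0,0,0],[0,0,0.11]],
    [[0,0,0],[0,0,0.11]],
    [[0,0,0],[0,0,0.11]],
    [[0,0,0],[0,0,0.11]],
    [[0,0,0],[0,0,0.11]],
    [[0,0,0],[0,0,0.11]],
    [[0,0,0],[0,0,0.11]],
    [[0,0,0],[0,0,0.12]],
    [[0,0,0],[0,0,0]],
  ],
  claw=0,
  newtons=20,
)

```text
t: 0.93
tool_pos: [0.2439, 0.548, 0.4042]
orientation: [2.053, 2.378, -0.002]
force: [-0.6, -0.6, -1.8]
opening: 0.031
gripper_force: 0.0
```

```bash
python3 - <<'E'
from h import *
z=np.load('top0.npz'); im,d,K,D,E=[z[k] for k in('im','d','K','D','E')]
print('head@.196',world([[207,163]],K,D,E,.196),'pivot',world([[188.6,173.4]],K,D,E,.162))
g=cv2.cvtColor(im,cv2.COLOR_BGR2GRAY)
# lever grip per column: dark span
for c in range(138,172,4):
    r=np.flatnonzero(g[172:195,c]<60)+172
    r=r[r>=r.max()-6]
    w=world([[c,r.min()-.5],[c,r.max()+.5]],K,D,E,.162); print(c,r.min(),r.max(),w[:,:2].round(4).tolist())
s=robot.read_state(); Rt=R.from_rotvec(s['orientation']).as_matrix(); print(s['t'],s['tool_pos'],Rt.round(3).tolist(),s['opening'],s['force'])
def go(t): print('tool shift to',t,(Rt.T@(np.array(t)-s['tool_pos'])*1000).round(1))
go([.49,.275,.405])
E
```

```text
head@.196 [[0.60660134 0.13159653 0.196     ]] pivot [[0.58596802 0.18349048 0.162     ]]
138 185 188 [[0.5538, 0.312], [0.5434, 0.3114]]
142 184 187 [[0.5567, 0.3019], [0.5463, 0.3013]]
146 183 186 [[0.5595, 0.2918], [0.5491, 0.2911]]
150 182 185 [[0.5624, 0.2816], [0.552, 0.281]]
154 181 184 [[0.5652, 0.2715], [0.5548, 0.2709]]
158 180 183 [[0.5681, 0.2614], [0.5577, 0.2608]]
162 180 183 [[0.5684, 0.2511], [0.558, 0.2505]]
166 179 182 [[0.5712, 0.2409], [0.5608, 0.2404]]
170 179 181 [[0.5715, 0.2306], [0.5637, 0.2302]]
0.9333 [0.24392265 0.54804852 0.40415181] [[-0.146, 0.989, -0.0], [0.989, 0.146, -0.001], [-0.001, -0.001, -1.0]] 0.031045068858737642 [-0.63349531 -0.55319195 -1.77554541]
tool shift to [0.49, 0.275, 0.405] [-306.   203.7   -0.7]
```

Emit:
apply_moves(
  series=[
    [[-25,18,0],[0,0,0]],
    [[-25,18,0],[0,0,0]],
    [[-25,18,0],[0,0,0]],
    [[-25,18,0],[0,0,0]],
    [[-25,18,0],[0,0,0]],
    [[-25,18,0],[0,0,0]],
    [[-25,18,0],[0,0,0]],
    [[-25,18,0],[0,0,0]],
    [[-25,18,0],[0,0,0]],
    [[-25,18,0],[0,0,0]],
    [[-25,18,0],[0,0,0]],
    [[-25,18,0],[0,0,0]],
  ],
)

```text
t: 1.93
tool_pos: [0.5037, 0.283, 0.4045]
orientation: [-2.041, -2.388, 0.001]
force: [-0.1, 0.8, 1.3]
opening: 0.001
gripper_force: 0.0
```

```bash
python3 - <<'E'
from h import *
s=robot.read_state(); print(s['tool_pos'],s['opening'],s['force'],s['q'])
im,d,K,D,E=cam('wrist'); cv2.imwrite('pics/w1.png',im); print('cam',-E[:3,:3].T@E[:3,3],E[:3,:3].round(2).tolist())
E
```

```text
[0.50371492 0.28302256 0.4045054 ] 0.0009884079319239637 [-0.07035664  0.82313714  1.28964983] [4.23174198e-01 7.09141871e-02 1.55211758e+00 1.69323499e-05
 1.51894803e+00 2.66502255e-01]
cam [0.49128444 0.36609618 0.38432915] [[0.99, 0.15, -0.0], [0.15, -0.94, 0.3], [0.04, -0.29, -0.96]]
```

View pics/w1.png

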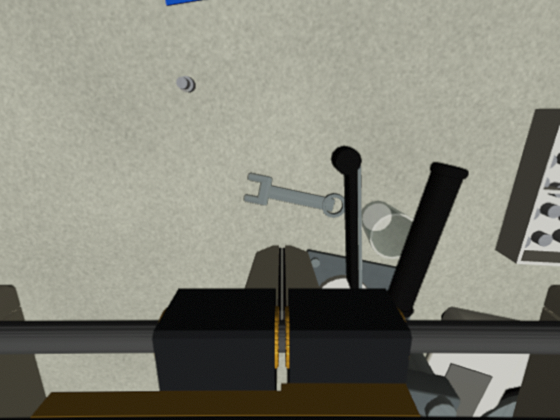

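Wrist view: nub at (346,160), lever outer edge from (345,190) to (349,285), closed fingertips at x≈262–305 near row 247. The gap is free and nothing is below the fingers.

```bash
python3 - <<'E'
from h import *
im,d,K,D,E=cam('wrist')
print(world([[346,160],[345,190],[349,285],[357,230]],K,D,E,.162).round(4))
print('tips',world([[262,248],[305,248]],K,D,E,.2185).round(4))
E
```

```text
[[0.5452 0.3362 0.162 ]
 [0.5491 0.3146 0.162 ]
 [0.569  0.2377 0.162 ]
 [0.5648 0.2852 0.162 ]]
tips [[0.495  0.2856 0.2185]
 [0.5196 0.2894 0.2185]]
```

Emit:
apply_moves(
  series=[
    [[0,0,17],[0,0,0]],
    [[0,0,17],[0,0,0]],
    [[0,0,17],[0,0,0]],
    [[0,0,17],[0,0,0]],
    [[0,0,17],[0,0,0]],
    [[0,0,0],[0,0,0]],
    [[0,5,0],[0,0,0]],
    [[0,5,0],[0,0,0]],
    [[0,5,0],[0,0,0]],
    [[0,3,0],[0,0,0]],
    [[0,2,0],[0,0,0]],
    [[0,0,0],[0,0,0]],
  ],
)

```text
t: 3.03
tool_pos: [0.5234, 0.2874, 0.3204]
orientation: [2.046, 2.383, 0.002]
force: [0.4, -0.2, -0.3]
opening: 0.0008
gripper_force: 0.0
```

```bash
python3 - <<'E'
from h import *
f=[]
im,d,K,D,E=cam('wrist'); cv2.imwrite('pics/w2.png',im)
s=robot.read_state(); print(s['tool_pos'],s['force'])
E
```

```text
[0.52304736 0.28736763 0.32011878] [ 0.59152784  0.84211807 -0.04986195]
```

View pics/w2.png

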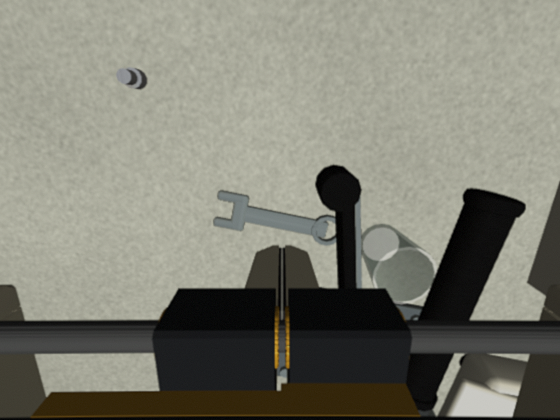

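Wrist view: the fingers (edge ≈318) are about 12 mm short of the lever's outer edge (≈338), clear of the nub (339,188) and spanner. I'll check the gripper block's height over the bar and advance gently.

```bash
python3 - <<'E'
from h import *
im,d,K,D,E=cam('wrist'); P,u,v=cloud(d,K,D,E)
for a,b in((380,350),(380,300),(350,295),(305,285),(295,255),(345,260)):
    i=np.flatnonzero((u==a)&(v==b)); print(a,b,P[i].round(3))
E
```

```text
380 350 [[0.54  0.324 0.243]]
380 300 [[0.543 0.328 0.229]]
350 295 [[0.536 0.327 0.227]]
305 285 [[0.532 0.3   0.179]]
295 255 [[0.529 0.299 0.147]]
345 260 [[0.552 0.307 0.162]]
```

Emit:
apply_moves(
  series=[
    [[0,2,0],[0,0,0]],
    [[0,2,0],[0,0,0]],
    [[0,2,0],[0,0,0]],
    [[0,2,0],[0,0,0]],
    [[0,2,0],[0,0,0]],
    [[0,2,0],[0,0,0]],
    [[0,0,0],[0,0,0]],
    [[0,0,0],[0,0,0]],
  ],
)

```text
t: 3.8
tool_pos: [0.5346, 0.2892, 0.3197]
orientation: [-2.046, -2.384, 0.0]
force: [0.2, -0.2, 0.5]
opening: 0.0005
gripper_force: 0.0
```

Emit:
apply_moves(
  series=[
    [[0,1,0],[0,0,0]],
    [[0,1,0],[0,0,0]],
    [[0,1,0],[0,0,0]],
    [[0,1,0],[0,0,0]],
    [[0,1,0],[0,0,0]],
    [[0,1,0],[0,0,0]],
    [[0,1,0],[0,0,0]],
    [[0,1,0],[0,0,0]],
    [[0,1,0],[0,0,0]],
    [[0,1,0],[0,0,0]],
    [[0,0,0],[0,0,0]],
    [[0,0,0],[0,0,0]],
  ],
)

```text
t: 4.8
tool_pos: [0.5445, 0.2907, 0.3197]
orientation: [-2.046, -2.384, 0.0]
force: [-2.2, 1.4, -0.3]
opening: 0.0007
gripper_force: 1.0
```

Emit:
apply_moves(
  series=[
    [[0,1,0],[0,0,0]],
    [[0,1,0],[0,0,0]],
    [[0,1,0],[0,0,0]],
    [[0,1,0],[0,0,0]],
    [[0,1,0],[0,0,0]],
    [[0,1,0],[0,0,0]],
    [[0,1,0],[0,0,0]],
    [[0,1,0],[0,0,0]],
    [[0,0,0],[0,0,0]],
    [[0,0,0],[0,0,0]],
  ],
)

```text
t: 5.63
tool_pos: [0.5524, 0.2919, 0.3197]
orientation: [-2.046, -2.384, 0.0]
force: [-3.5, 2.1, 0.0]
opening: 0.0007
gripper_force: 1.6
```

Emit:
apply_moves(
  series=[
    [[0,1,0],[0,0,0]],
    [[0,1,0],[0,0,0]],
    [[0,1,0],[0,0,0]],
    [[0,1,0],[0,0,0]],
    [[0,1,0],[0,0,0]],
    [[0,1,0],[0,0,0]],
    [[0,0,0],[0,0,0]],
    [[0,0,0],[0,0,0]],
  ],
)

```text
t: 6.3
tool_pos: [0.5583, 0.2928, 0.3197]
orientation: [2.046, 2.384, -0.0]
force: [-4.3, 1.1, 0.4]
opening: 0.0005
gripper_force: 2.0
```

Emit:
apply_moves(
  series=[
    [[0,0.5,0],[0,0,0]],
    [[0,0.5,0],[0,0,0]],
    [[0,0.5,0],[0,0,0]],
    [[0,0.5,0],[0,0,0]],
    [[0,0.5,0],[0,0,0]],
    [[0,0.5,0],[0,0,0]],
    [[0,0,0],[0,0,0]],
    [[0,0,0],[0,0,0]],
  ],
)

```text
t: 6.97
tool_pos: [0.5613, 0.2932, 0.3197]
orientation: [2.046, 2.384, -0.0]
force: [-4.5, 0.1, 0.4]
opening: 0.0005
gripper_force: 2.2
```

Emit:
apply_moves(
  series=[
    [[0,0.5,0],[0,0,0]],
    [[0,0.5,0],[0,0,0]],
    [[0,0.5,0],[0,0,0]],
    [[0,0,0],[0,0,0]],
  ],
)

```text
t: 7.3
tool_pos: [0.5628, 0.2934, 0.3197]
orientation: [2.046, 2.384, -0.0]
force: [-4.0, 0.0, -0.1]
opening: 0.0003
gripper_force: 2.3
```

```bash
python3 - <<'E'
from h import *
im,d,K,D,E=cam('wrist'); cv2.imwrite('pics/w3.png',im)
s=robot.read_state(); print(s['tool_pos'],s['force'],s['joint_torque'])
E
```

```text
[0.56277178 0.29338475 0.31969896] [-3.88635938 -0.85870954 -0.21431137] [-8.93566087e-01 -6.26151466e+01 -5.01350963e+01 -3.12088458e-01
 -1.58189133e+00 -4.14482353e-02]
```

View pics/w3.png

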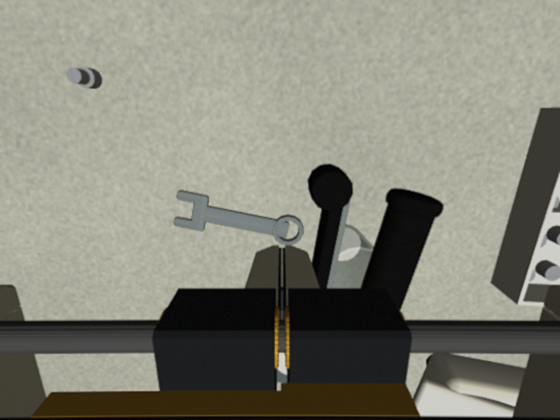

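The lever (nub at (330,188)) rests on the finger and is nearly parallel to the bar, so it is close to the stop. I'll continue in sub-millimetre steps.

Emit:
apply_moves(
  series=[
    [[0,0.4,0],[0,0,0]],
    [[0,0.4,0],[0,0,0]],
    [[0,0.2,0],[0,0,0]],
    [[0,0,0],[0,0,0]],
  ],
)

```text
t: 7.68
tool_pos: [0.5637, 0.2935, 0.3197]
orientation: [2.046, 2.384, -0.001]
force: [-4.9, -1.5, -0.5]
opening: 0.0006
gripper_force: 2.4
```

Emit:
apply_moves(
  series=[
    [[0,0.4,0],[0,0,0]],
    [[0,0.4,0],[0,0,0]],
    [[0,0.2,0],[0,0,0]],
    [[0,0,0],[0,0,0]],
  ],
)

```text
t: 8.02
tool_pos: [0.5647, 0.2936, 0.3196]
orientation: [2.046, 2.383, -0.001]
force: [-5.8, -1.4, 0.5]
opening: 0.0003
gripper_force: 2.5
```

Emit:
apply_moves(
  series=[
    [[0,0.4,0],[0,0,0]],
    [[0,0.4,0],[0,0,0]],
    [[0,0.2,0],[0,0,0]],
    [[0,0,0],[0,0,0]],
  ],
)

```text
t: 8.35
tool_pos: [0.5657, 0.2937, 0.3196]
orientation: [2.046, 2.383, -0.001]
force: [-4.8, -1.9, 0.6]
opening: 0.0006
gripper_force: 2.6
```

Emit:
apply_moves(
  series=[
    [[0,0.4,0],[0,0,0]],
    [[0,0.4,0],[0,0,0]],
    [[0,0.2,0],[0,0,0]],
    [[0,0,0],[0,0,0]],
  ],
)

```text
t: 8.68
tool_pos: [0.5667, 0.2938, 0.3197]
orientation: [2.047, 2.383, -0.001]
force: [-4.8, -2.1, 0.2]
opening: 0.0003
gripper_force: 2.6
```

Emit:
apply_moves(
  series=[
    [[0,0.4,0],[0,0,0]],
    [[0,0.4,0],[0,0,0]],
    [[0,0.2,0],[0,0,0]],
    [[0,0,0],[0,0,0]],
  ],
)

```text
t: 9.02
tool_pos: [0.5673, 0.2939, 0.3196]
orientation: [-2.046, -2.383, 0.003]
force: [-7.5, -2.2, 2.9]
opening: 0.0009
gripper_force: 4.2
```

Emit:
apply_moves(
  series=[
    [[0,0.2,0],[0,0,0]],
    [[0,0.2,0],[0,0,0]],
    [[0,0,0],[0,0,0]],
  ],
)

```text
t: 9.27
tool_pos: [0.5676, 0.2939, 0.3196]
orientation: [-2.046, -2.383, 0.004]
force: [-9.8, -4.1, 3.3]
opening: 0.0007
gripper_force: 4.9
```

The force rises sharply at the stop. I'll add a little more, then hold.

Emit:
apply_moves(
  series=[
    [[0,0.2,0],[0,0,0]],
    [[0,0.2,0],[0,0,0]],
    [[0,0,0],[0,0,0]],
    [[0,0,0],[0,0,0]],
    [[0,0,0],[0,0,0]],
    [[0,0,0],[0,0,0]],
    [[0,0,0],[0,0,0]],
    [[0,0,0],[0,0,0]],
    [[0,0,0],[0,0,0]],
    [[0,0,0],[0,0,0]],
    [[0,0,0],[0,0,0]],
    [[0,0,0],[0,0,0]],
  ],
)

```text
t: 10.27
tool_pos: [0.5678, 0.2939, 0.3196]
orientation: [-2.046, -2.383, 0.005]
force: [-10.6, -2.8, 4.2]
opening: 0.0004
gripper_force: 5.6
```

```bash
python3 - <<'E'
from h import *
im,d,K,D,E=cam('wrist'); cv2.imwrite('pics/w4.png',im)
s=robot.read_state(); print(s['tool_pos'],s['force'])
E
```

```text
[0.56776381 0.2939533  0.31955415] [-11.07960467  -4.38658167   3.81383595]
```

View pics/w4.png

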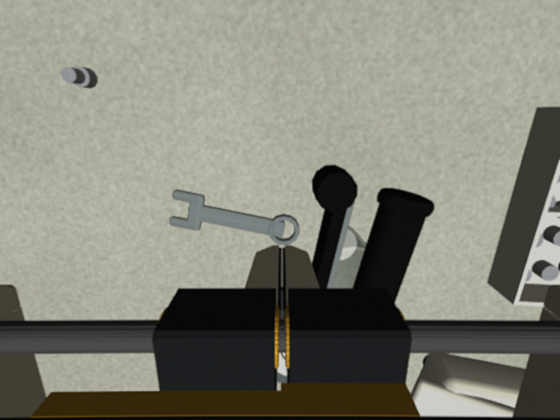

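The lever is on the stop, with a clear gap to the bar (nub (334,190), bar end (405,200)). I'll hold longer.

Emit:
apply_moves(
  series=[
    [[0,0.2,0],[0,0,0]],
    [[0,0,0],[0,0,0]],
    [[0,0,0],[0,0,0]],
    [[0,0,0],[0,0,0]],
    [[0,0,0],[0,0,0]],
    [[0,0,0],[0,0,0]],
    [[0,0,0],[0,0,0]],
    [[0,0,0],[0,0,0]],
    [[0,0,0],[0,0,0]],
    [[0,0,0],[0,0,0]],
    [[0,0,0],[0,0,0]],
    [[0,0,0],[0,0,0]],
  ],
)

```text
t: 11.32
tool_pos: [0.5679, 0.294, 0.3196]
orientation: [-2.046, -2.383, 0.005]
force: [-12.2, -4.0, 3.8]
opening: 0.0008
gripper_force: 6.0
```

Emit:
apply_moves(
  series=[
    [[0,0,0],[0,0,0]],
    [[0,0,0],[0,0,0]],
    [[0,0,0],[0,0,0]],
    [[0,0,0],[0,0,0]],
    [[0,0,0],[0,0,0]],
    [[0,0,0],[0,0,0]],
    [[0,0,0],[0,0,0]],
    [[0,0,0],[0,0,0]],
    [[0,0,0],[0,0,0]],
    [[0,0,0],[0,0,0]],
    [[0,0,0],[0,0,0]],
    [[0,0,0],[0,0,0]],
  ],
)

```text
t: 12.32
tool_pos: [0.5679, 0.294, 0.3195]
orientation: [-2.046, -2.383, 0.005]
force: [-12.0, -4.6, 5.3]
opening: 0.0003
gripper_force: 6.0
```

Emit:
apply_moves(
  series=[
    [[0,-0.5,0],[0,0,0]],
    [[0,-0.5,0],[0,0,0]],
    [[0,-1,0],[0,0,0]],
    [[0,-1,0],[0,0,0]],
    [[0,-1,0],[0,0,0]],
    [[0,-1,0],[0,0,0]],
    [[0,-1,0],[0,0,0]],
    [[0,-1,0],[0,0,0]],
    [[0,-1,0],[0,0,0]],
    [[0,-1,0],[0,0,0]],
    [[0,-1,0],[0,0,0]],
    [[0,-1,0],[0,0,0]],
  ],
)

```text
t: 13.32
tool_pos: [0.5577, 0.2928, 0.3197]
orientation: [-2.046, -2.384, -0.0]
force: [-3.7, -1.0, -1.8]
opening: 0.0007
gripper_force: 1.9
```

Emit:
apply_moves(
  series=[
    [[0,-1,0],[0,0,0]],
    [[0,-1,0],[0,0,0]],
    [[0,-1,0],[0,0,0]],
    [[0,-1,0],[0,0,0]],
    [[0,-1,0],[0,0,0]],
    [[0,-1,0],[0,0,0]],
    [[0,-1,0],[0,0,0]],
    [[0,-1,0],[0,0,0]],
    [[0,-1,0],[0,0,0]],
    [[0,-1,0],[0,0,0]],
    [[0,-1,0],[0,0,0]],
    [[0,-1,0],[0,0,0]],
  ],
)

```text
t: 14.32
tool_pos: [0.546, 0.2908, 0.3198]
orientation: [2.046, 2.383, 0.0]
force: [-0.4, -0.9, -0.4]
opening: 0.0004
gripper_force: 0.9
```

Emit:
apply_moves(
  series=[
    [[0,-1,0],[0,0,0]],
    [[0,-1,0],[0,0,0]],
    [[0,-1,0],[0,0,0]],
    [[0,-1,0],[0,0,0]],
    [[0,-1,0],[0,0,0]],
    [[0,-1,0],[0,0,0]],
    [[0,-1,0],[0,0,0]],
    [[0,-1,0],[0,0,0]],
    [[0,-1,0],[0,0,0]],
    [[0,-1,0],[0,0,0]],
    [[0,-1,0],[0,0,0]],
    [[0,-1,0],[0,0,0]],
  ],
)

```text
t: 15.32
tool_pos: [0.534, 0.2891, 0.3198]
orientation: [2.046, 2.384, 0.0]
force: [1.1, 0.5, -0.7]
opening: 0.0001
gripper_force: 0.0
```

Emit:
apply_moves(
  series=[
    [[0,-5,0],[0,0,0]],
    [[0,-5,0],[0,0,0]],
    [[0,-5,0],[0,0,0]],
    [[0,-5,0],[0,0,0]],
    [[0,0,0],[0,0,0]],
    [[0,0,-15],[0,0,0]],
    [[0,0,-15],[0,0,0]],
    [[0,0,-15],[0,0,0]],
    [[0,0,-15],[0,0,0]],
    [[0,0,-15],[0,0,0]],
    [[0,0,-15],[0,0,0]],
    [[0,0,0],[0,0,0]],
  ],
)

```text
t: 16.32
tool_pos: [0.5149, 0.2864, 0.4137]
orientation: [2.045, 2.382, 0.008]
force: [-0.1, 1.3, 0.2]
opening: 0.0002
gripper_force: 0.0
```

```bash
python3 - <<'E'
from h import *
im,d,K,D,E=cam('wrist'); cv2.imwrite('pics/w5.png',im)
s=robot.read_state(); print(s['t'],s['tool_pos'],s['force'])
E
```

```text
16.3667 [0.51469877 0.28627123 0.41177699] [ 1.24607813 -0.24614095 -0.47611962]
```

View pics/w5.png

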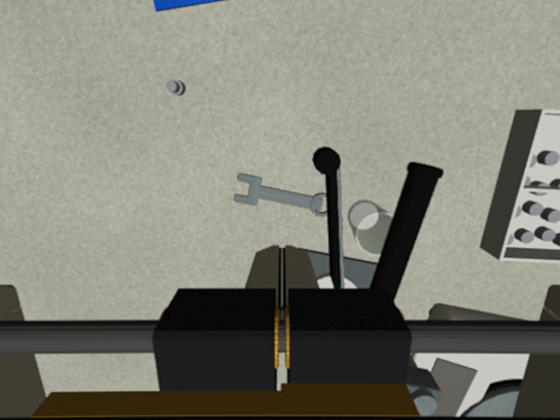

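The lever is open again: nub (326,160), the same spacing to the bar as at the start. The hand is clear and nothing else has moved, so I'm handing in.

```bash
python3 -c "
from plant import robot
print(robot.close_job())"
```

```text
the job is handed in; nothing more can be done
None
```

I pressed the larger crimper's lever onto its stop at about 12 N, held it there for about 3 s, and eased it fully open; the hand is clear and the job is handed in, with no verdict returned.

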